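# Read the colour of a leather patch with the hand-held colour reader

## Robot

A 6-joint arm with a two-finger parallel gripper is mounted at the origin on the work surface. World frame = base frame: x ahead of the robot, y to its left, z up, the work surface at z = 0. Lengths are in mm, angles in rad, forces in N, time in s.
With the tool pointing down it reaches from about 300 to 775 mm from the base axis. Payload 14.6 kg.
Tool frame: the origin (TCP) lies midway between the tips of the shut fingers; the grasp point (between the pads) lies 19 mm behind it (manip.hold_point_z is the distance from the TCP to the grasp point, in mm); z points along the fingers, y is the line along which they close (so a half turn about z gives the same grasp; the last joint's range is limited). The gripper opens to 94 mm and grips with 3 to 60 N. Pads are 16 mm wide; open, the fingers measure 119 mm over their backs; the gripper's body (75 mm by 177 mm) begins 78 mm behind the grasp point.
Start: joints at [1.223, 0.3, 1.521, -0, 1.321, -0.067], TCP at [152.416, 528.449, 205.446] pointing down, gripper open.
Joint ranges: [-3.03, 3.03], [-0.79, 2.21], [0.23, 2.52], [-1.04, 4.18], [0, 3.07], [-2.55, 2.55]. Speed limits (rad/s): [2.22, 2.22, 2.57, 3.14, 3.14, 3.14].

## Interface

Orientations are given as [roll, pitch, yaw] about the fixed x, y, z axes, in that order (R = Rz(yaw) Ry(pitch) Rx(roll)).
In Python, from cell import manip, imaging gives the robot as it stands.
- The arm moves only by the tool move_arm, never from a script. Its argument "increments" is a list of rows, each an object with "angular": the turn, a rotation vector about the tool's x, y, z in degrees, a list of three; "linear": the shift along the tool's x, y, z in mm, a list of three; "hand": the finger opening in mm, from 0 to 94. In form: [{"angular": [ax, ay, az], "linear": [tx, ty, tz], "hand": hand}, ...]. A call has 1 to 20 rows; each row is the pose to reach, as a shift and turn from the pose commanded when the call began, along the tool's axes at that moment; what a row does not reach only later rows make up. A row lasts 1/10 s, in which the tool goes at most 50 mm and 8.59 degrees, less where a joint would pass 70% of its speed; a pose out of reach is approached as far as the arm can. A call with a gripper value outside its range is refused whole. The fingers move at their own pace and stop on an object; "newtons" is the grip in N (left out, the last holds). Time passes only in rows, so rows that repeat a pose let the fingers close. It gives the time, the measured TCP pose, the force, the opening and the grip force at its end, in the units of the state.
- manip.get_state(): the state, without advancing time (a new reading comes with each control period).
- imaging.grab_frame(name): name is "scene" or "top" or "wrist"; returns the picture (400x640x3 uint8, red, green, blue); there is no depth.
- imaging.calibration(name): a dict with "fx", "fy", "cx", "cy" (pixels), "k1" (the pictures are not rectified: a ray, as slopes to the right and down, at radius r is drawn at 1 + k1 r^2 times it, then the intrinsics apply), "rvec" (rotation vector, rad) and "tvec" (3), from world to camera coordinates, as OpenCV has them. Camera axes: x right, y down, z forward; pixel columns grow to the right and rows downward; lengths in mm; the calibration is good to about 2 mm. A picture is of the moment at which its call begins: read the wrist's pose just before it. calibration takes no time and is no camera call; for the wrist camera it gives the pose at the moment of the call.
- manip.sign_off(): hands the job in; it is judged then, once.
The state is a dict: "time_s": time; "q": joint angles; "qd": joint speeds; "joint_torque": joint torques, N m; "ee_pos": TCP position; "orientation": TCP orientation; "wrist_force": force on the tool from outside, world axes, zero at the start; "ft_torque": the same for the moment, N m; "width": finger opening in mm; "gripper_force": force on a finger pad.
Only numpy, scipy, OpenCV 4.12 (cv2) and the standard library are available. Lean on these libraries where they do the work, as an engineer would, in place of code of your own. Each camera call takes 0.05 s, during which the arm holds its last target. There are 200 camera calls.

## Task

Take the white colour reader from its wooden rest, point its orange sprung nose square at the middle of the round tan leather patch (its thickness varies) on the sole held in the green jack, and press gently until the nose is pushed about half way in; hold it there quite still for two seconds so that it can take the reading. Then lay the reader back on its rest as it lay, nose pointing the same way, and let go; do not shift the sole or the other things on the bench.

Things in the scene. Friction and masses are not known exactly. Their poses are not given: they have to be found in the camera images.
- wand: loose colour reader, a straight white bar, about 0.24 kg. Origin on its centre line at the dark rubber grip band (balance point); x along the bar to the nose, z up as it lies (dark screen and orange key on top). White body x -65 to 65, 36 wide (y), 30 high (z), flat parallel sides to grip. Black collar, 29 diameter, x 64 to 86; orange nose, 24 diameter, out to x = 110.
- nose_tip (a point): centre of the flat front face of the orange nose, on the wand's centre line; 110 mm ahead of the wand's origin when the nose is out. Its x axis points forward out of the nose.
- nose (a joint): how far the spring nose is pushed into the reader: 0 fully out, 0.014 m fully in (bottomed). It needs about 2.5 N to start moving and about 6 N to bottom (250 N per m).
- rest: fixed wooden rest; origin on the table under its middle, x axis the way the nose points. Base 160 x 100 x 12; two pale saddles 16 long (x), 70 wide, at x = -52 and 52, tops 55 above the table, each with cheeks 25 either side of the middle, 67 high. The reader lies level across both, its origin 70 above the table, within 8 of the middle; the gap between the saddles is open for fingers.
- jack: green iron jack fixed to the table: round base 124 diameter, 14 high, post, and a stiff tilting head on a level pivot 120 above the table; origin on the table under the post. It carries a wooden shoe last 190 long (along its y axis) with a dark brown sole turned up and towards the robot.
- sole_spot (a point): point on the bare dark sole under the centre of the tan patch. z axis square out of the sole (up and towards the robot, 32 to 52 degrees above level), y level along the last; 75 from the tilt pivot along z, 45 from the post along y. The patch is a tan stack of leather discs, 48 diameter, white dot at its centre; its thickness is unknown, 2 to 20, so its face lies that far out along z.
- dye_bottle: brown glass bottle, 56 diameter, 130 tall, loose; origin centre of its underside
- polish_tin: red round tin, 76 diameter, 45 tall, loose; origin centre of its underside
- hammer: hammer lying on the bench, 200 long, loose; origin under its middle, handle towards its -x
- heel_block: wooden block 70 x 55 x 40, loose; origin centre of its underside
Not all that is in view belongs to the job. Of the things that look like the wand, the smallest one is meant.

How it is judged (in metres and radians):
On the way:
1. nose pressed 3 to 11 mm in on the patch, within 10 mm of its centre and 9 degrees of square to the sole, held still (under 10 mm/s and 0.1 rad/s) for 1.5 s (value of joint nose between 0.003 and 0.011 m and contact force between wand and jack above 1 N and x of nose_tip in the frame of sole_spot between -0.01 and 0.01 m and y of nose_tip in the frame of sole_spot between -0.01 and 0.01 m and angle between the x axis of wand and the z axis of sole_spot, either way round below 0.157 rad and linear speed of wand below 0.01 m/s and angular speed of wand below 0.1 rad/s), for 1.5 s.
At the end, for the whole second after the job is handed in: The reader lies at rest on both saddles of its rest, level and screen up: origin within 15 mm of the rest's middle and 66 to 74 mm above the table, nose pointing along the rest's x axis within 0.15 rad (horizontal distance between wand and rest below 0.015 m and height (world z) of wand between 0.066 and 0.074 m and angle between the x axis of wand and the x axis of rest, either way round below 0.15 rad and x of nose_tip in the frame of rest above 0.05 m and angle between wand's own z axis and vertical below 0.15 rad and contact force between wand and rest above 0.5 N and linear speed of wand below 0.02 m/s); the robot touches nothing.
It fails at once if the reader is pressed on the jack, last or sole with more than 20 N (contact force between wand and jack above 20 N).
It fails at once if the sole is shifted by more than 8 mm (distance of sole_spot from where it was at the start of the episode above 0.008 m).
It fails at once if a bystander (bottle, tin, hammer, block) is moved by more than 25 mm (distance of any of dye_bottle, polish_tin, hammer, heel_block from where it was at the start of the episode above 0.025 m).
It also fails if it takes over 64 s, if anything falls off the work surface, if the arm or the gripper's body presses on something with over 40 N, if the wrist force passes 120 N, or if a joint passes its speed limit or range.

## Working session

There is one attempt and no reset: what is moved stays moved. The work goes in short steps, Python scripts to look and compute and a tool call to move; the robot and the scene stay as the last step left them, time stands still between calls to the robot, and variables do not carry over. Pictures are saved under pics/ and viewed, at most 10 in all, crops included, and the job is handed in when it is done.

Besides the shell and the picture viewer there is one more tool, called as a command line: name --argument value ..., lists and objects as JSON in quotes. move_arm: Moves the arm, as the interface text tells. Its arguments: {"type":"object","properties":{"increments":{"type":"array","items":{"type":"object","properties":{"angular":{"type":"array","items":{"type":"number"}},"linear":{"type":"array","items":{"type":"number"}},"hand":{"type":"number"}}}},"newtons":{"type":"number"}},"required":["increments"]}

```bash
ls; mkdir -p pics
cat > h.py <<'E'
import numpy as np, cv2
from scipy.spatial.transform import Rotation as R
from cell import manip, imaging
def save(n,f):
    im=imaging.grab_frame(n); cv2.imwrite('pics/'+f,im[:,:,::-1]); return im
E
python3 - <<'E'
from h import *
for n in('scene','top'):
    save(n,n+'0.png'); print(n,{k:np.round(v,4).tolist() for k,v in imaging.calibration(n).items()})
a=cv2.imread('pics/scene0.png');b=cv2.imread('pics/top0.png')
print(manip.get_state())
E
```

```text
pics
scene {'fx': 495.432, 'fy': 495.432, 'cx': 324.5759, 'cy': 193.907, 'k1': -0.12, 'rvec': [0.6944, 2.7566, -0.8898], 'tvec': [481.768, -110.2678, 1911.8174]}
top {'fx': 392.3251, 'fy': 392.3251, 'cx': 311.0431, 'cy': 204.9249, 'k1': -0.0378, 'rvec': [2.2169, -2.1663, 0.0974], 'tvec': [-28.69, 526.4503, 1364.5707]}
{'time_s': 0.1, 'q': array([ 1.22338219e+00,  3.00415415e-01,  1.52151561e+00,  7.84666965e-06,
        1.32070205e+00, -6.66586502e-02]), 'qd': array([-2.61940277e-04, -2.04757315e-03, -2.70998394e-03, -3.14939100e-04,
        9.85343761e-05,  8.56480351e-04]), 'joint_torque': array([ 1.06860763e-03, -5.32635498e+01, -3.53295708e+01,  7.09553459e-02,
        2.33792252e-02,  2.13949733e-05]), 'ee_pos': array([152.34649362, 528.23473592, 204.94457228]), 'orientation': array([-3.14055505e+00, -7.68853232e-05,  2.86083518e+00]), 'wrist_force': array([-0.48145397,  0.03474894,  0.05948149]), 'ft_torque': array([0.01933192, 0.01448163, 0.01586693]), 'gripper_force': 0.0, 'width': 94.22641547167933}
```

View pics/scene0.png

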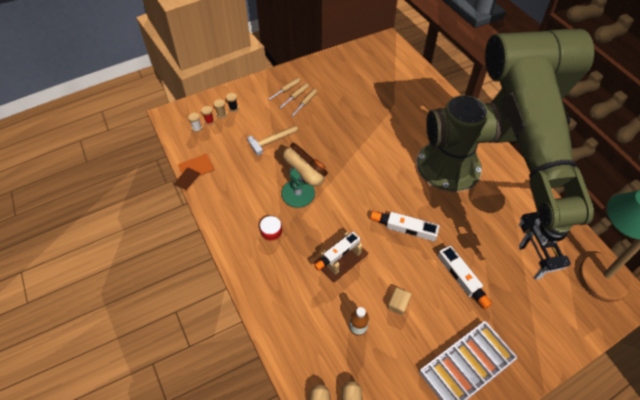

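View pics/top0.png

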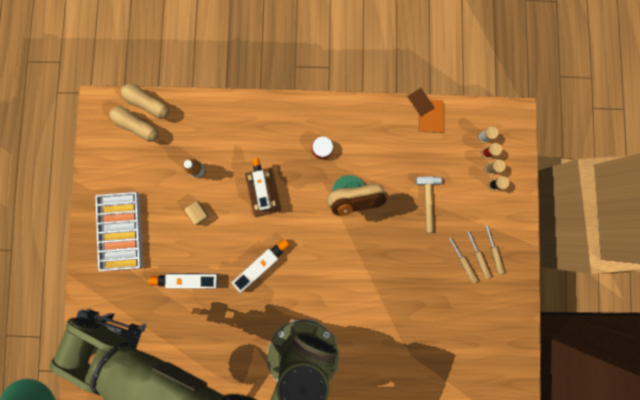

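Three white readers are in view. In the top picture, A is on the wooden rest at (262,187), scene (341,250). B is loose at (260,265), scene (405,225). C is loose at (183,281), scene (463,275). A is the smallest and lies on the rest, so it is the likely choice, and I'll check it with a close crop. The jack is at top (350,195), with the sole facing the robot.

```bash
cat >> h.py <<'E'
def ray(cal,uv):
    K=cal; x=np.array([(uv[0]-K['cx'])/K['fx'],(uv[1]-K['cy'])/K['fy']]); d=x.copy()
    for _ in range(20): d=x/(1+K['k1']*(d@d))
    M=R.from_rotvec(np.ravel(K['rvec'])).as_matrix(); t=np.ravel(K['tvec'])
    v=M.T@np.append(d,1); return -M.T@t, v/np.linalg.norm(v)
def onz(cal,uv,z):
    o,v=ray(cal,uv); return o+v*(z-o[2])/v[2]
def tri(rays):
    A=0;b=0
    for o,v in rays:
        P=np.eye(3)-np.outer(v,v); A=A+P; b=b+P@o
    p=np.linalg.solve(A,b); return p,[float(np.linalg.norm((np.eye(3)-np.outer(v,v))@(p-o))) for o,v in rays]
def proj(cal,p):
    M=R.from_rotvec(np.ravel(cal['rvec'])).as_matrix(); c=M@np.asarray(p,float)+np.ravel(cal['tvec']); s=c[:2]/c[2]
    s=s*(1+cal['k1']*(s@s)); return s*[cal['fx'],cal['fy']]+[cal['cx'],cal['cy']]
E
python3 - <<'E'
from h import *
t=imaging.calibration('top');s=imaging.calibration('scene');w=imaging.calibration('wrist')
for n,a,z in(('nose',(256.5,161),70),('tail',(266,209),70),('patch',(344,209),150),('base',(350,185),5),('tin',(323,147),45),('bottle',(192,165),100),('block',(196,212),40),('hammer',(430,190),20)): print(n,onz(t,a,z).round())
print(tri([ray(t,(256.5,161)),ray(s,(320,265))]),tri([ray(t,(266,209)),ray(s,(357,237))]))
# wrist camera in tool frame
st=manip.get_state();T=R.from_euler('xyz',st['orientation']).as_matrix()
M=R.from_rotvec(np.ravel(w['rvec'])).as_matrix();c=-M.T@np.ravel(w['tvec'])
print(w, 'cam in tool',T.T@(c-st['ee_pos']),'\n',(T.T@M.T).round(3))
print(T.round(3))
E
```

```text
nose [670. 174.  70.]
tail [506. 137.  70.]
patch [ 507. -120.  150.]
base [ 603. -155.    5.]
tin [730. -53.  45.]
bottle [645. 386. 100.]
block [491. 382.  40.]
hammer [ 590. -440.   20.]
(array([665.6484081 , 176.03747056,  73.92723017]), [3.8800075671911216, 3.8800075671912326]) (array([504.29835084, 138.58301253,  64.03506976]), [2.2866861853941436, 2.286686185394016])
{'fx': 309.8322065473359, 'fy': 309.8322065473359, 'cx': 323.7720296277343, 'cy': 197.6860712615371, 'k1': -0.03239381850143529, 'rvec': array([-2.31770917, -1.74320374, -0.25401022]), 'tvec': array([-549.31477269,  -29.96018327,  391.8922109 ])} cam in tool [  82.82212357   -0.74901825 -179.426424  ] 
 [[-0.    -0.959 -0.285]
 [ 1.    -0.001  0.001]
 [-0.001 -0.285  0.959]]
[[-0.961  0.277 -0.   ]
 [ 0.277  0.961 -0.001]
 [ 0.    -0.001 -1.   ]]
```

```bash
cat >> h.py <<'E'
def go(pos,Rt):
    """increments from the present pose to target TCP pose (mm, matrix)"""
    st=manip.get_state();T=R.from_euler('xyz',st['orientation']).as_matrix()
    print('lin',(T.T@(np.asarray(pos)-st['ee_pos'])).round(1),'ang',np.degrees(R.from_matrix(T.T@Rt).as_rotvec()).round(2))
def toolR(nose,tilt=0):
    """tool x near nose dir, z = across; wand x=nose (unit), tilt rad: fingers lean to nose"""
    n=np.asarray(nose,float);n=n/np.linalg.norm(n);y=np.cross([0,0,-1],n);y/=np.linalg.norm(y);z=np.cross(n,y)
    return np.c_[n*np.cos(tilt)-z*np.sin(tilt),y,z*np.cos(tilt)+n*np.sin(tilt)]
E
python3 - <<'E'
from h import *
Rt=toolR([np.cos(.22),np.sin(.22),0]);print(Rt.round(2));go([590,155,280],Rt)
E
```

```text
[[ 0.98  0.22  0.  ]
 [ 0.22 -0.98  0.  ]
 [ 0.    0.   -1.  ]]
lin [-523.9 -237.4  -74.8] ang [-3.0000e-02  8.0000e-02  1.5131e+02]
```

move_arm --increments '[{"linear":[-524,-237,-75],"angular":[0,0,151.3],"hand":94},{"linear":[-524,-237,-75],"angular":[0,0,151.3],"hand":94},{"linear":[-524,-237,-75],"angular":[0,0,151.3],"hand":94},{"linear":[-524,-237,-75],"angular":[0,0,151.3],"hand":94},{"linear":[-524,-237,-75],"angular":[0,0,151.3],"hand":94},{"linear":[-524,-237,-75],"angular":[0,0,151.3],"hand":94},{"linear":[-524,-237,-75],"angular":[0,0,151.3],"hand":94},{"linear":[-524,-237,-75],"angular":[0,0,151.3],"hand":94},{"linear":[-524,-237,-75],"angular":[0,0,151.3],"hand":94},{"linear":[-524,-237,-75],"angular":[0,0,151.3],"hand":94},{"linear":[-524,-237,-75],"angular":[0,0,151.3],"hand":94},{"linear":[-524,-237,-75],"angular":[0,0,151.3],"hand":94},{"linear":[-524,-237,-75],"angular":[0,0,151.3],"hand":94},{"linear":[-524,-237,-75],"angular":[0,0,151.3],"hand":94},{"linear":[-524,-237,-75],"angular":[0,0,151.3],"hand":94},{"linear":[-524,-237,-75],"angular":[0,0,151.3],"hand":94},{"linear":[-524,-237,-75],"angular":[0,0,151.3],"hand":94},{"linear":[-524,-237,-75],"angular":[0,0,151.3],"hand":94},{"linear":[-524,-237,-75],"angular":[0,0,151.3],"hand":94},{"linear":[-524,-237,-75],"angular":[0,0,151.3],"hand":94}]'

```text
time_s: 2.1
ee_pos: [590.2, 155.5, 280.2]
orientation: [-3.142, 0.0, 0.223]
wrist_force: [0.2, 0.2, -0.3]
width: 94.2
gripper_force: 0.0
```

```bash
cat >> h.py <<'E'
import pickle
def wshot(tag):
    st=manip.get_state();cal=imaging.calibration('wrist');im=save('wrist',tag+'.png')
    pickle.dump((st,cal),open(tag+'.pkl','wb'));print(st['time_s'],st['q'].round(3),st['ee_pos'].round(1),st['orientation'].round(3),st['wrist_force'].round(2));return im
E
python3 -c "
from h import *
wshot('w1')"
```

```text
2.1 [0.198 0.397 1.219 0.    1.525 1.545] [590.2 155.5 280.2] [-3.142  0.     0.223] [ 0.21  0.2  -0.3 ]
```

View pics/w1.png

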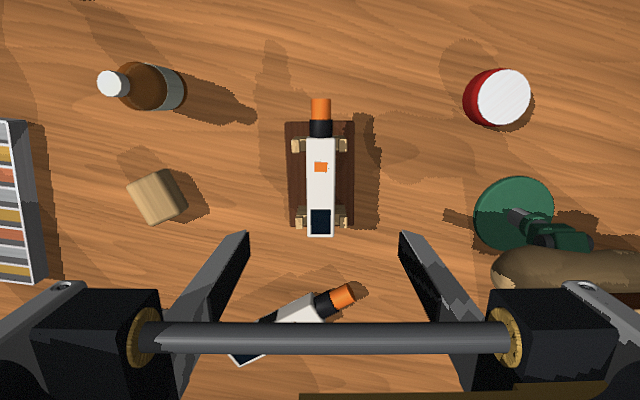

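w1 shows the chosen wand on its rest: nose tip (321,98), tail (319,237), orange key (321,167), screen (319,222). The two larger readers lie loose on the bench. One of them is partly visible at (300,320), and it is wider, so the choice is right. I'll take a second wand view, then a jack view from the robot side.

Run:
```python
from h import *
go([545,80,230],toolR([np.cos(.22),np.sin(.22),0]))
```

```text
lin [-60.7  63.7  50.3] ang [-0.    0.02  0.16]
```

move_arm --increments '[{"linear":[-60,63,50],"angular":[0,0,0],"hand":94},{"linear":[-60,63,50],"angular":[0,0,0],"hand":94},{"linear":[-60,63,50],"angular":[0,0,0],"hand":94},{"linear":[-60,63,50],"angular":[0,0,0],"hand":94},{"linear":[-60,63,50],"angular":[0,0,0],"hand":94}]'

```text
time_s: 2.65
ee_pos: [546.3, 81.5, 231.5]
orientation: [3.141, -0.002, 0.221]
wrist_force: [-0.4, -0.6, 0.7]
width: 93.9
gripper_force: 0.0
```

Run:
```python
from h import *
wshot('w2')
t=.7
go([384,-148,259],toolR([np.cos(.22),np.sin(.22),0],t))
a=cv2.imread('pics/w1.png')[85:250,270:370];b=cv2.imread('pics/w2.png')
cv2.imwrite('pics/c12.png',np.hstack([cv2.resize(a,None,fx=3,fy=3),cv2.resize(b,(495,310))[0:310].repeat(1,0) if 0 else cv2.copyMakeBorder(cv2.resize(b[0:260,80:380],None,fx=1.65,fy=1.65),0,495-429,0,0,0)]))
```

```text
2.65 [0.082 0.285 1.479 0.    1.375 1.431] [546.3  81.5 231.5] [ 3.141e+00 -2.000e-03  2.210e-01] [-0.39 -0.58  0.74]
lin [-208.8  188.4  -27.9] ang [-2.000e-02  3.999e+01  9.000e-02]
```

View pics/c12.png

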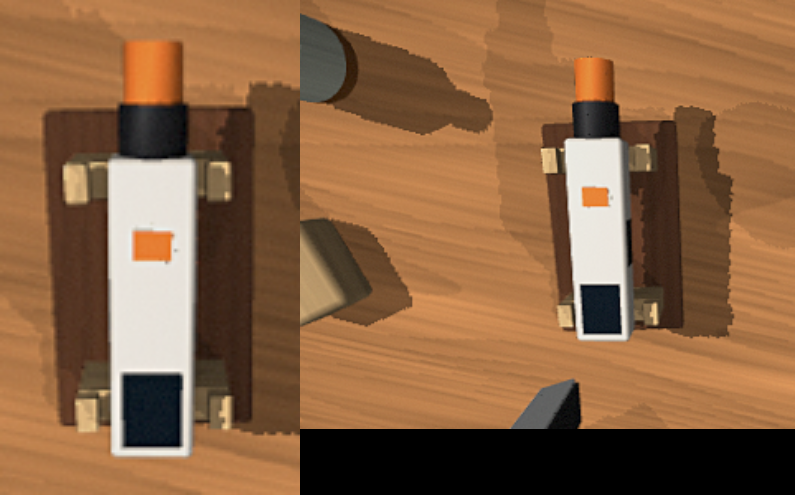

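The crop confirms the wand: white body, black collar, orange nose, screen at the tail, lying in the saddles. Key in w1 (321,167), in w2 (259.4,118.8).

Run:
```python
from h import *
c1=pickle.load(open('w1.pkl','rb'))[1];c2=pickle.load(open('w2.pkl','rb'))[1]
P={}
for n,a,b in(('key',(321,167),(259.4,118.8)),('fl',(307.3,137.7),(241.2,84.8)),('fr',(334.7,138.2),(277.8,84.8)),('tl',(307.3,236.7),(248.2,205.5)),('tr',(334.3,236.7),(277.8,205))):
    P[n],e=tri([ray(c1,a),ray(c2,b)]);print(n,P[n].round(1),np.round(e,1), onz(c1,a,85).round(1),onz(c2,b,85).round(1))
```

```text
key [601.4 160.8  86.7] [0.4 0.4] [600.7 160.9  85. ] [601.6 161.   85. ]
fl [630.8 185.   81.1] [0.6 0.6] [631.7 184.6  85. ] [630.3 184.3  85. ]
fr [637.8 151.3  69.9] [0.9 0.9] [638.4 152.6  85. ] [638.1 148.5  85. ]
tl [506.1 158.1  84. ] [0.2 0.2] [506.4 158.2  85. ] [506.7 157.9  85. ]
tr [518.1 125.   94.8] [0.2 0.2] [514.2 123.7  85. ] [514.5 125.9  85. ]
```

move_arm --increments '[{"linear":[-209,188,-28],"angular":[0,40,0],"hand":94},{"linear":[-209,188,-28],"angular":[0,40,0],"hand":94},{"linear":[-209,188,-28],"angular":[0,40,0],"hand":94},{"linear":[-209,188,-28],"angular":[0,40,0],"hand":94},{"linear":[-209,188,-28],"angular":[0,40,0],"hand":94},{"linear":[-209,188,-28],"angular":[0,40,0],"hand":94},{"linear":[-209,188,-28],"angular":[0,40,0],"hand":94},{"linear":[-209,188,-28],"angular":[0,40,0],"hand":94},{"linear":[-209,188,-28],"angular":[0,40,0],"hand":94},{"linear":[-209,188,-28],"angular":[0,40,0],"hand":94}]'

```text
time_s: 3.7
ee_pos: [383.3, -147.3, 258.8]
orientation: [3.141, -0.698, 0.223]
wrist_force: [-0.5, -0.5, 0.4]
width: 93.6
gripper_force: 0.0
```

```bash
python3 -c "
from h import *
wshot('j1')"
```

```text
3.7 [-0.845 -0.339  2.171  0.706  1.05   0.222] [ 383.3 -147.3  258.8] [ 3.141 -0.698  0.223] [-0.47 -0.51  0.42]
```

View pics/j1.png

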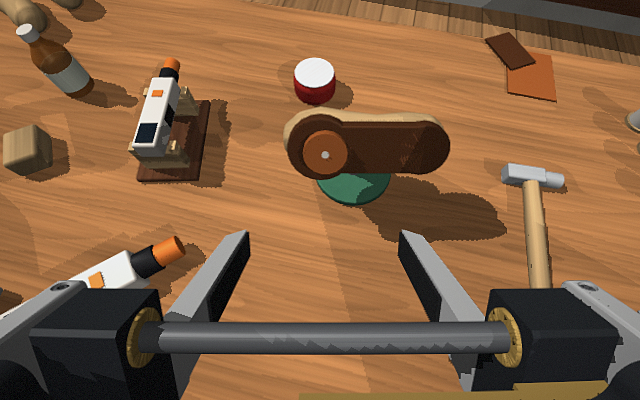

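j1: the white dot is at (325,155) on the tan patch, disc about 46 px wide. The sole is dark brown and lies roughly level in the image, with the green base at (353,190). I need a second view for triangulation.

move_arm --increments '[{"linear":[40,80,40],"angular":[0,0,0],"hand":94},{"linear":[40,80,40],"angular":[0,0,0],"hand":94},{"linear":[40,80,40],"angular":[0,0,0],"hand":94},{"linear":[40,80,40],"angular":[0,0,0],"hand":94},{"linear":[40,80,40],"angular":[0,0,0],"hand":94}]'

```text
time_s: 4.25
ee_pos: [455.0, -212.5, 253.7]
orientation: [3.141, -0.698, 0.222]
wrist_force: [0.1, 0.4, 0.7]
width: 94.1
gripper_force: 0.0
```

Run:
```python
from h import *
wshot('j2')
a=cv2.imread('pics/j1.png')[95:215,270:460];b=cv2.imread('pics/j2.png')[80:230,160:380]
a=cv2.resize(a,None,fx=2,fy=2,interpolation=2);b=cv2.resize(b,None,fx=1.9,fy=1.9,interpolation=2)
h=max(len(a),len(b));f=lambda x:cv2.copyMakeBorder(x,0,h-len(x),0,0,0)
o=np.hstack([f(a),f(b)]);print(o.shape,a.shape);cv2.imwrite('pics/cj.png',o)
```

```text
4.25 [-0.818 -0.076  1.975  0.73   0.982  0.193] [ 455.  -212.5  253.7] [ 3.141 -0.698  0.222] [0.06 0.36 0.67]
(285, 798, 3) (240, 380, 3)
```

View pics/cj.png

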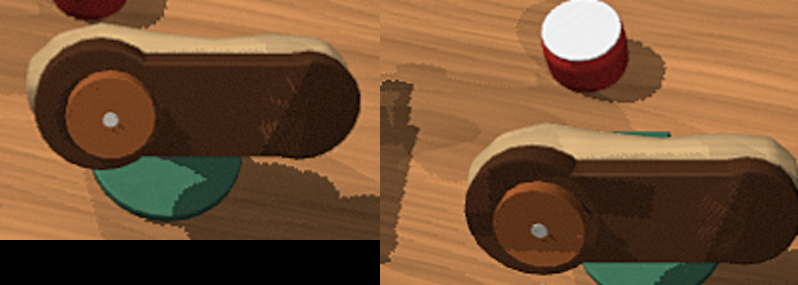

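Run:
```python
from h import *
from scipy.optimize import least_squares
C={k:pickle.load(open(k+'.pkl','rb'))[1] for k in('w1','j1','j2')}
dot={}
for k,(u,v) in(('j1',(325,155)),('j2',(243.7,201.3))):
    im=cv2.imread(f'pics/{k}.png').astype(float);w=im[int(v)-8:int(v)+9,int(u)-8:int(u)+9].min(2);w=np.clip(w-90,0,None)
    g=np.mgrid[-8:9,-8:9];dot[k]=(int(u)+(w*g[1]).sum()/w.sum(),int(v)+(w*g[0]).sum()/w.sum())
D,e=tri([ray(C[k],dot[k]) for k in dot]);print(dot,D.round(1),e)
# green base outer contour in w1
im=cv2.imread('pics/w1.png');hsv=cv2.cvtColor(im,cv2.COLOR_BGR2HSV)
m=cv2.inRange(hsv,(65,80,30),(95,255,255));cs,_=cv2.findContours(m,cv2.RETR_EXTERNAL,cv2.CHAIN_APPROX_NONE)
c=max(cs,key=cv2.contourArea)[:,0];print(c.min(0),c.max(0))
# pts of upper/left outline, world at z=14, fit circle R62
c=c[(c[:,0]<545)&(c[:,1]<215)]
P=np.array([onz(C['w1'],p,14)[:2] for p in c])
f=least_squares(lambda x:np.linalg.norm(P-x,axis=1)-62,P.mean(0),loss='soft_l1');J=f.x
print('J',J,'rms',np.sqrt((f.fun**2).mean()),len(P))
for dJ in((0,0),(4,0),(0,4)):
    d=D[:2]-J-dJ;h=np.sqrt(d@d-45**2);s=np.hypot(h,D[2]-120);al=np.degrees(np.arctan2(D[2]-120,h))
    for sg in(1,-1):
        # d = sg*45*y + h*n ; n=(cos p,sin p), y=(-sin p,cos p)
        p=np.arctan2(d[1],d[0])-np.arctan2(sg*45,h);print(dJ,sg,'h',h.round(1),'s',s.round(1),'alpha',al.round(1),'yaw n',p.round(3),'wand yaw',((p+2*np.pi)%(2*np.pi)-np.pi).round(3))
```

```text
{'j1': (np.float64(324.75439313445037), np.float64(154.40743767879036)), 'j2': (np.float64(243.20064205457464), np.float64(200.67656500802568))} [ 502.3 -122.1  167.3] [0.18237229475324498, 0.18237229475331743]
[473 176] [589 252]
J [ 579.31482608 -145.12759855] rms 0.7153626381393615 84
(0, 0) 1 h 66.6 s 81.7 alpha 35.4 yaw n 2.257 wand yaw -0.885
(0, 0) -1 h 66.6 s 81.7 alpha 35.4 yaw n 3.445 wand yaw 0.304
(4, 0) 1 h 71.2 s 85.5 alpha 33.6 yaw n 2.301 wand yaw -0.841
(4, 0) -1 h 71.2 s 85.5 alpha 33.6 yaw n 3.428 wand yaw 0.287
(0, 4) 1 h 65.3 s 80.6 alpha 35.9 yaw n 2.296 wand yaw -0.845
(0, 4) -1 h 65.3 s 80.6 alpha 35.9 yaw n 3.503 wand yaw 0.361
```

Run:
```python
from h import *
from scipy.optimize import minimize
C={k:pickle.load(open(k+'.pkl','rb'))[1] for k in('j1','j2')}
D=np.array([502.3,-122.1,167.3])
nf=lambda yw,al:-np.array([np.cos(yw)*np.cos(al),np.sin(yw)*np.cos(al),-np.sin(al)])
M={}
for k in C:
    im=cv2.imread(f'pics/{k}.png');c=proj(C[k],D).round().astype(int);hsv=cv2.cvtColor(im,cv2.COLOR_BGR2HSV)
    print(k,c,hsv[c[1]-12:c[1]+13:8,c[0]-30:c[0]+31:6].tolist()[1])
    lab=im.astype(int);m=((lab[:,:,2]-lab[:,:,0])>62).astype(np.uint8)
    r=np.zeros_like(m);cv2.circle(r,tuple(int(v) for v in c),36,1,-1);m=m*r
    m=cv2.morphologyEx(m,cv2.MORPH_CLOSE,np.ones((9,9),np.uint8));m=cv2.morphologyEx(m,cv2.MORPH_OPEN,np.ones((7,7),np.uint8))
    cs,_=cv2.findContours(m,cv2.RETR_EXTERNAL,cv2.CHAIN_APPROX_NONE);M[k]=max(cs,key=cv2.contourArea)[:,0].astype(np.float32)
    print(cv2.fitEllipse(M[k]),cv2.contourArea(M[k]))
def sil(k,p):
    yw,al,t=p[:3];n=nf(yw,al);y=np.array([-np.sin(yw),np.cos(yw),0]);x=np.cross(y,n);a=np.linspace(0,6.28,60)
    Q=[D+24*(np.cos(b)*x+np.sin(b)*y)-n*q for q in(0,t) for b in a]
    return cv2.convexHull(np.array([proj(C[k],q) for q in Q],np.float32))
def cost(p):
    o=0
    for k in C:
        h=sil(k,p);o+=np.mean([min(abs(cv2.pointPolygonTest(h,(float(a)+0,float(b)),True)),3)**2 for a,b in M[k]])
    return o+100*max(0,1-p[2])**2
for p0 in([.3,.62,7],[.2,.75,12],[.4,.6,4]):
    r=minimize(cost,p0,method='Nelder-Mead',options=dict(maxiter=150));print(r.x.round(3),np.degrees(r.x[:2]).round(1),round(r.fun,3))
for al in(.56,.62,.68,.75,.82):
    print(al,[round(cost([.3,al,t]),2) for t in (3,7,11)])
# edge profile rows along column strip, blue-red brightness
for k,(u,v0,v1) in dict(j1=(385,110,185),j2=(300,150,235)).items():
    g=cv2.imread(f'pics/{k}.png')[v0:v1,u-6:u+7].mean((1,2));print(k,v0,g.round().astype(int).tolist())
```

```text
j1 [325 154] [[8, 172, 55], [15, 193, 41], [11, 182, 119], [12, 198, 116], [12, 182, 118], [12, 222, 109], [12, 188, 115], [11, 181, 121], [12, 190, 117], [11, 164, 53], [12, 167, 58]]
((321.9360656738281, 155.7069854736328), (41.764286041259766, 58.43415451049805), 33.590003967285156) 1766.0
j2 [243 201] [[12, 174, 44], [13, 197, 66], [12, 193, 90], [12, 191, 92], [11, 193, 90], [12, 132, 118], [11, 179, 91], [11, 188, 91], [12, 187, 90], [11, 191, 56], [11, 178, 53]]
((241.05215454101562, 206.58677673339844), (55.21662521362305, 59.99024200439453), 1.8523242473602295) 2462.0
[0.339 0.585 6.676] [19.4 33.5] 8.517
[0.303 0.577 6.808] [17.4 33. ] 8.521
[0.339 0.585 6.678] [19.4 33.5] 8.517
0.56 [np.float64(9.53), np.float64(8.53), np.float64(9.57)]
0.62 [np.float64(9.13), np.float64(8.56), np.float64(9.51)]
0.68 [np.float64(8.98), np.float64(8.7), np.float64(9.48)]
0.75 [np.float64(9.0), np.float64(8.93), np.float64(9.49)]
0.82 [np.float64(9.16), np.float64(9.2), np.float64(9.56)]
j1 110 [122, 124, 126, 133, 150, 164, 166, 171, 177, 174, 170, 115, 32, 45, 48, 47, 57, 53, 39, 36, 38, 37, 38, 37, 37, 37, 37, 37, 36, 37, 36, 36, 37, 38, 36, 37, 36, 37, 36, 36, 37, 36, 37, 36, 37, 36, 37, 36, 36, 37, 35, 36, 36, 35, 36, 37, 36, 36, 35, 37, 36, 35, 34, 42, 49, 51, 49, 50, 49, 50, 50, 51, 50, 51, 50]
j2 150 [74, 89, 133, 151, 164, 168, 168, 171, 176, 179, 170, 159, 155, 132, 63, 41, 46, 48, 48, 48, 48, 63, 55, 37, 37, 38, 36, 32, 30, 30, 28, 30, 30, 31, 30, 31, 32, 31, 29, 30, 30, 32, 31, 32, 34, 36, 38, 37, 36, 37, 37, 37, 38, 36, 37, 37, 37, 36, 37, 36, 37, 35, 36, 36, 36, 36, 34, 28, 70, 91, 92, 90, 89, 89, 89, 90, 90, 91, 83, 80, 81, 81, 77, 77, 79]
```

Run:
```python
from h import *
C={k:pickle.load(open(k+'.pkl','rb'))[1] for k in('j1','j2')}
D=np.array([502.3,-122.1,167.3])
for yw in(.25,.304,.36):
    hd=np.array([np.cos(yw),np.sin(yw),0]);z=np.array([0,0,1.]);E=[]
    for a,b in(((385,127.3),(300,171.8)),((385,172.7),(300,217.6))):
        A=[];B=[]
        for k,uv in(('j1',a),('j2',b)):
            o,v=ray(C[k],uv);p=np.array([o@hd,o[2]]);d=np.array([v@hd,v[2]]);n=np.array([-d[1],d[0]]);A.append(n);B.append(n@p)
        E.append(np.linalg.solve(A,B))
    u=E[0]-E[1];al=np.arctan2(u[0],u[1]);n=np.array([-np.cos(al),np.sin(al)])
    print(yw,'alpha',np.degrees(al).round(1),'width',np.linalg.norm(u).round(1),'t',(n@(np.array([D@hd,D[2]])-E[1])).round(1),n@(np.array([D@hd,D[2]])-E[0]))
    # edge direction check: level line along y projected slope in j1
    y=np.array([-np.sin(yw),np.cos(yw),0])
    for k in C: q=[proj(C[k],D+s*y) for s in(-20,-110)]; print(k,'slope',((q[1]-q[0])[1]/(q[1]-q[0])[0]).round(3))
for k,(us,v0,v1) in dict(j1=((365,405),163,183),j2=((285,340),208,228)).items():
    im=cv2.imread(f'pics/{k}.png').astype(float).mean(2)
    for u in us:
        g=im[v0:v1,u-3:u+4].mean(1);d=np.diff(g);i=d.argmax();print(k,u,v0+i+.5,'grad',d[i].round())
```

```text
0.25 alpha 36.2 width 53.2 t 11.2 11.2443528637768
j1 slope -0.023
j2 slope -0.026
0.304 alpha 33.7 width 55.2 t 12.4 12.410077351875929
j1 slope -0.069
j2 slope -0.076
0.36 alpha 30.4 width 58.0 t 14.1 14.072767634309347
j1 slope -0.118
j2 slope -0.127
j1 365 179.5 grad 13.0
j1 405 172.5 grad 73.0
j2 285 217.5 grad 51.0
j2 340 217.5 grad 19.0
```

Run:
```python
from h import *
print(manip.hold_point_z)
c2=pickle.load(open('w2.pkl','rb'))[1]
b=onz(c2,(279.4,145.5),72)
yw=.207;d=np.array([np.cos(yw),np.sin(yw),0]);O=np.array([572.5,154.5,70.])
print('band',b.round(1),'along from O',((b-O)@d).round(1),'side',((b-O)@[-d[1],d[0],0]).round(1))
c1=pickle.load(open('w1.pkl','rb'))[1]
for c,uv in((c1,(321,98.5)),(c2,(80+294/1.65,58/1.65))): p=onz(c,uv,80);print('tip',p.round(1),((p-O)@d).round(1),((p-O)@[-d[1],d[0],0]).round(1))
T=toolR(d,np.radians(15))
go(O+19*T[:,2]+[0,0,150],T)
print('grasp TCP',(O+19*T[:,2]).round(1), 'world up in tool',(T.T@[0,0,1]).round(3))
```

```text
18.8
band [577.3 137.5  72. ] along from O 1.2 side -17.6
tip [679.2 178.6  80. ] 109.3 1.6
tip [679.4 176.4  80. ] 109.2 -0.6
lin [ 119.9 -332.4  168.8] ang [ -0.34 -25.03   0.77]
grasp TCP [577.3 155.5  51.6] world up in tool [ 0.259  0.    -0.966]
```

move_arm --increments '[{"linear":[20,-60,20],"angular":[0,-5,0],"hand":94},{"linear":[40,-110,50],"angular":[0,-10,0],"hand":94},{"linear":[60,-160,80],"angular":[-0.2,-15,0.4],"hand":94},{"linear":[80,-210,110],"angular":[-0.3,-20,0.5],"hand":94},{"linear":[100,-260,140],"angular":[-0.3,-25,0.8],"hand":94},{"linear":[120,-332,169],"angular":[-0.3,-25,0.8],"hand":94},{"linear":[120,-332,169],"angular":[-0.3,-25,0.8],"hand":94},{"linear":[120,-332,169],"angular":[-0.3,-25,0.8],"hand":94},{"linear":[120,-332,169],"angular":[-0.3,-25,0.8],"hand":94},{"linear":[120,-332,169],"angular":[-0.3,-25,0.8],"hand":94},{"linear":[120,-332,169],"angular":[-0.3,-25,0.8],"hand":94}]'

```text
time_s: 5.4
ee_pos: [577.8, 153.1, 202.1]
orientation: [-3.14, -0.263, 0.205]
wrist_force: [0.6, 0.2, -0.4]
width: 93.8
gripper_force: 0.0
```

Run:
```python
from h import *
yw=.209;d=np.array([np.cos(yw),np.sin(yw),0]);O=np.array([572.8,154.8,70.]);T=toolR(d,np.radians(15))
st=manip.get_state();print(st['time_s'],st['q'].round(2),st['ee_pos'].round(1))
go(O+19*T[:,2],T)
```

```text
5.4 [0.2  0.26 1.6  0.   1.02 1.56] [577.8 153.1 202.1]
lin [-38.8  -2.5 145.4] ang [-0.03 -0.06 -0.24]
```

move_arm --increments '[{"linear":[-10,-1,37],"angular":[0,0,-0.2],"hand":94},{"linear":[-20,-2,75],"angular":[0,0,-0.2],"hand":94},{"linear":[-30,-2.5,112],"angular":[0,0,-0.2],"hand":94},{"linear":[-36,-2.5,135],"angular":[0,0,-0.2],"hand":94},{"linear":[-39,-2.5,145],"angular":[0,0,-0.2],"hand":94},{"linear":[-39,-2.5,145],"angular":[0,0,-0.2],"hand":94},{"linear":[-39,-2.5,145],"angular":[0,0,-0.2],"hand":94}]'

```text
time_s: 6.1
ee_pos: [578.3, 156.1, 52.8]
orientation: [-3.141, -0.264, 0.208]
wrist_force: [0.2, 0.3, -0.1]
width: 94.2
gripper_force: 0.0
```

move_arm --increments '[{"linear":[0,0,0],"angular":[0,0,0],"hand":50},{"linear":[0,0,0],"angular":[0,0,0],"hand":44},{"linear":[0,0,0],"angular":[0,0,0],"hand":40},{"linear":[0,0,0],"angular":[0,0,0],"hand":36},{"linear":[0,0,0],"angular":[0,0,0],"hand":30},{"linear":[0,0,0],"angular":[0,0,0],"hand":25},{"linear":[0,0,0],"angular":[0,0,0],"hand":25},{"linear":[0,0,0],"angular":[0,0,0],"hand":25},{"linear":[0,0,0],"angular":[0,0,0],"hand":25}]' --newtons 40

```text
time_s: 7.0
ee_pos: [577.5, 156.6, 51.0]
orientation: [-3.141, -0.262, 0.209]
wrist_force: [0.8, 0.9, -0.3]
width: 35.5
gripper_force: 40.0
```

move_arm --increments '[{"linear":[4,0,-15],"angular":[0,0,0],"hand":25},{"linear":[10,0,-37],"angular":[0,0,0],"hand":25},{"linear":[18,0,-67],"angular":[0,0,0],"hand":25},{"linear":[26,0,-97],"angular":[0,0,0],"hand":25},{"linear":[34,0,-126],"angular":[0,0,0],"hand":25},{"linear":[34,0,-126],"angular":[0,0,0],"hand":25},{"linear":[34,0,-126],"angular":[0,0,0],"hand":25}]'

```text
time_s: 7.7
ee_pos: [577.4, 156.4, 180.8]
orientation: [-3.141, -0.261, 0.209]
wrist_force: [-0.8, 0.0, -2.4]
width: 35.7
gripper_force: 40.0
```

```bash
cat >> h.py <<'E'
D=np.array([502.3,-122.1,167.3])
def press(yw,al,gap,off=np.zeros(3)):
    a=np.radians(al);w=np.array([np.cos(a)*np.cos(yw),np.cos(a)*np.sin(yw),-np.sin(a)]);T=toolR(w,np.radians(15))
    return D+off-w*(110+gap)+19*T[:,2],T,w
E
python3 - <<'E'
from h import *
st=manip.get_state();print(st['time_s'],st['ee_pos'],st['orientation'],st['wrist_force'],st['width'])
p,T,w=press(.235,35.7,60);print(p.round(1),w.round(3));go(p,T)
E
```

```text
7.7 [577.41778753 156.39722178 180.79330629] [-3.14069767 -0.26116059  0.20857239] [-0.80407212  0.01169505 -2.38750558] 35.7456121776365
[ 361.5 -155.8  248.7] [ 0.79   0.189 -0.584]
lin [-249.   260.6 -137.1] ang [ -0.13 -35.66  -1.52]
```

move_arm --increments '[{"linear":[-45,0,-20],"angular":[0,-3,0],"hand":25},{"linear":[-90,5,-45],"angular":[0,-8,0],"hand":25},{"linear":[-130,15,-70],"angular":[0,-13,0],"hand":25},{"linear":[-170,35,-95],"angular":[0,-18,-0.5],"hand":25},{"linear":[-205,65,-120],"angular":[0,-23,-1],"hand":25},{"linear":[-235,100,-137],"angular":[0,-28,-1.5],"hand":25},{"linear":[-249,140,-137],"angular":[0,-32,-1.5],"hand":25},{"linear":[-249,180,-137],"angular":[-0.1,-35.7,-1.5],"hand":25},{"linear":[-249,220,-137],"angular":[-0.1,-35.7,-1.5],"hand":25},{"linear":[-249,250,-137],"angular":[-0.1,-35.7,-1.5],"hand":25},{"linear":[-249,260.6,-137],"angular":[-0.1,-35.7,-1.5],"hand":25},{"linear":[-249,260.6,-137],"angular":[-0.1,-35.7,-1.5],"hand":25},{"linear":[-249,260.6,-137],"angular":[-0.1,-35.7,-1.5],"hand":25},{"linear":[-249,260.6,-137],"angular":[-0.1,-35.7,-1.5],"hand":25}]'

```text
time_s: 9.1
ee_pos: [361.7, -154.7, 249.0]
orientation: [-3.141, 0.361, 0.236]
wrist_force: [0.8, 0.7, -2.6]
width: 35.3
gripper_force: 40.0
```

Run:
```python
from h import *
wshot('p1')
p,T,w=press(.235,35.7,15);go(p,T)
```

```text
9.1 [-0.361  0.108  1.691 -0.2    1.645  0.989] [ 361.7 -154.7  249. ] [-3.141  0.361  0.236] [ 0.76  0.7  -2.57]
lin [43.2  1.  12.2] ang [-0.01 -0.    0.06]
```

View pics/p1.png

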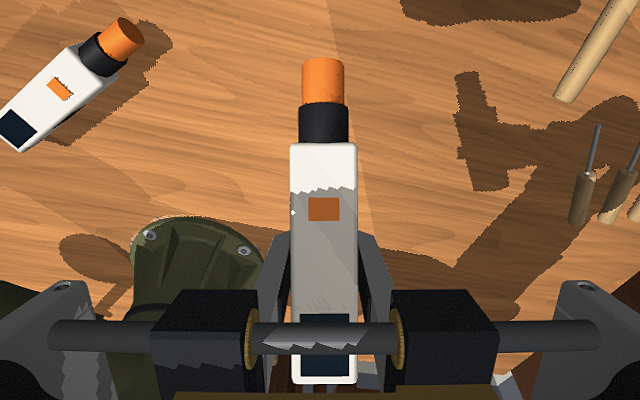

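p1: the wand is held straight in the grip, with the nose tip's top rim at (323,58). The jack is just beyond the top edge of the picture. I'll check the nose pixel against its expected place.

Run:
```python
from h import *
st,c=pickle.load(open('p1.pkl','rb'))
T=R.from_euler('xyz',st['orientation']).as_matrix();a=np.radians(15)
w=T[:,0]*np.cos(a)+T[:,2]*np.sin(a);up=T[:,0]*np.sin(a)-T[:,2]*np.cos(a);y=T[:,1]
O=st['ee_pos']-19*T[:,2]
for n,x,yy,z in(('tiprim',110,0,12),('tipL',110,-12,0),('tipR',110,12,0),('bodyfrontL',65,-18,15),('bodyfrontR',65,18,15),('tail L',-65,-18,15),('tail R',-65,18,15)):
    print(n,proj(c,O+x*w+yy*y+z*up).round(1))
print('D',proj(c,D).round(1),'gap',(D-O)@w-110,'lat',(D-O)@y,(D-O)@up)
```

```text
tiprim [322.4  55.3]
tipL [301.4  64.5]
tipR [343.7  64.5]
bodyfrontL [287.7 139.6]
bodyfrontR [356.9 139.6]
tail L [288.7 383.4]
tail R [355.7 383.5]
D [324.7 -39.3] gap 59.81850250546381 lat 1.2105587398153597 -0.44797924181891347
```

move_arm --increments '[{"linear":[9,0.4,2.5],"angular":[0,0,0],"hand":25},{"linear":[18,0.8,5],"angular":[0,0,0],"hand":25},{"linear":[27,1,7.6],"angular":[0,0,0],"hand":25},{"linear":[36,1,10.2],"angular":[0,0,0],"hand":25},{"linear":[43,1,12.2],"angular":[0,0,0],"hand":25},{"linear":[43,1,12.2],"angular":[0,0,0],"hand":25},{"linear":[43,1,12.2],"angular":[0,0,0],"hand":25}]'

```text
time_s: 9.85
ee_pos: [397.0, -148.3, 222.5]
orientation: [-3.141, 0.362, 0.235]
wrist_force: [-0.1, 0.3, -2.2]
width: 35.9
gripper_force: 40.0
```

Run:
```python
from h import *
wshot('p2')
a=cv2.imread('pics/p2.png')[0:160,180:480];cv2.imwrite('pics/p2c.png',cv2.resize(a,None,fx=2.6,fy=2.6,interpolation=2))
st,c=pickle.load(open('p2.pkl','rb'));print('D proj',proj(c,D).round(1))
p,T,w=press(.235,35.7,0);go(p,T)
y=T[:,1];n=-w;x=np.cross(y,n)
for q in range(0,360,45):
    b=np.radians(q);print(q,proj(c,D+24*(np.cos(b)*x+np.sin(b)*y)).round(1))
```

```text
9.85 [-0.324  0.202  1.644 -0.188  1.605  1.035] [ 397.  -148.3  222.5] [-3.141  0.362  0.235] [-0.14  0.29 -2.25]
D proj [320.8  37.4]
lin [14.9 -1.   4. ] ang [-0.03 -0.   -0.01]
0 [321.2  55.5]
45 [348.4  50.7]
90 [363.1  37.5]
135 [353.5  21.4]
180 [320.3  13.6]
225 [287.3  21.4]
270 [278.5  37.5]
315 [293.8  50.7]
```

View pics/p2c.png

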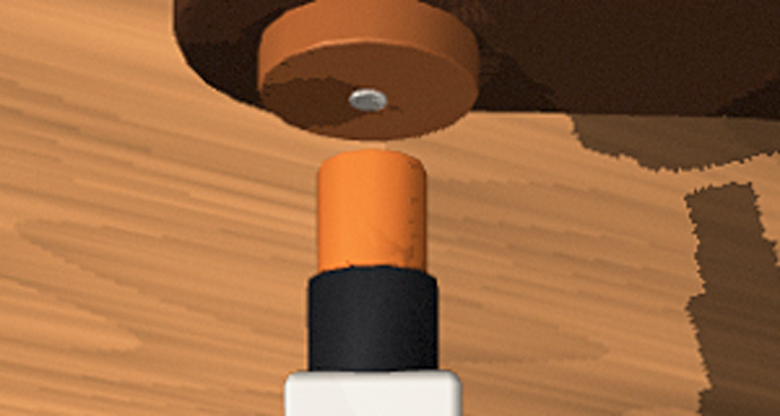

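p2c: the dot at full-image (321.5,38) matches the predicted (320.8,37.4), and the nose is centred at u=322.5. The face ellipse is slightly flatter than predicted, so I'll use elevation 33.5°.

Run:
```python
from h import *
p,T,w=press(.235,33.5,3);go(p,T)
p,T,w=press(.235,33.5,-7);go(p,T);print((T.T@w).round(3),w.round(3),manip.get_state()['wrist_force']@w)
```

```text
lin [11.7 -1.   7.4] ang [-0.03  2.2  -0.02]
lin [21.5 -1.   9.6] ang [-0.03  2.2  -0.02]
[0.966 0.    0.259] [ 0.811  0.194 -0.552] 2.186148912144132
```

move_arm --increments '[{"linear":[3,-0.5,3],"angular":[0,1,0],"hand":25},{"linear":[6,-1,5.5],"angular":[0,2.2,0],"hand":25},{"linear":[9,-1,6.8],"angular":[0,2.2,0],"hand":25},{"linear":[11.7,-1,7.4],"angular":[0,2.2,0],"hand":25},{"linear":[11.7,-1,7.4],"angular":[0,2.2,0],"hand":25},{"linear":[11.7,-1,7.4],"angular":[0,2.2,0],"hand":25}]'

```text
time_s: 10.5
ee_pos: [404.9, -145.4, 211.5]
orientation: [-3.141, 0.323, 0.235]
wrist_force: [0.0, 0.6, -2.6]
width: 35.8
gripper_force: 40.0
```

Run:
```python
from h import *
p,T,w=press(.235,33.5,-2);go(p,T)
f=[]
for i in range(4): imaging.grab_frame('top');f.append(manip.get_state()['wrist_force'])
print(np.mean(f,0).round(2),np.std(f,0).round(2),np.mean(f,0)@w, np.mean(f,0)@T[:,1])
```

```text
lin [4.7 0.  1.2] ang [-0.03  0.02 -0.  ]
[-0.15  0.35 -2.64] [0.35 0.48 0.42] 1.405333523698425 -0.37387100661756645
```

move_arm --increments '[{"linear":[1.5,0,0.4],"angular":[0,0,0],"hand":25},{"linear":[3,0,0.8],"angular":[0,0,0],"hand":25},{"linear":[4.8,0,1.3],"angular":[0,0,0],"hand":25},{"linear":[4.8,0,1.3],"angular":[0,0,0],"hand":25},{"linear":[4.8,0,1.3],"angular":[0,0,0],"hand":25}]'

```text
time_s: 11.2
ee_pos: [408.8, -144.5, 208.8]
orientation: [-3.141, 0.323, 0.235]
wrist_force: [-2.0, -1.3, 0.6]
width: 35.8
gripper_force: 40.0
```

```bash
cat > f.py <<'E'
from h import *
import sys
p,T,w=press(.235,33.5,float(sys.argv[1]))
go(p,T);f=[]
for i in range(4): imaging.grab_frame('top');f.append(manip.get_state()['wrist_force'])
print(manip.get_state()['ee_pos'].round(1),np.mean(f,0).round(2),np.mean(f,0)@w, np.mean(f,0)@T[:,1])
E
python3 f.py -6
```

```text
lin [ 3.9 -0.   1. ] ang [-0.03  0.02 -0.01]
[ 408.8 -144.5  208.8] [-1.88 -0.04 -0.4 ] -1.3123605673222594 -0.40030140806421055
```

move_arm --increments '[{"linear":[1.5,0,0.4],"angular":[0,0,0],"hand":25},{"linear":[3,0,0.8],"angular":[0,0,0],"hand":25},{"linear":[4.5,0,1.2],"angular":[0,0,0],"hand":25},{"linear":[5.8,0,1.5],"angular":[0,0,0],"hand":25},{"linear":[5.8,0,1.5],"angular":[0,0,0],"hand":25},{"linear":[5.8,0,1.5],"angular":[0,0,0],"hand":25}]'

```text
time_s: 12.0
ee_pos: [413.7, -143.3, 205.5]
orientation: [-3.141, 0.323, 0.235]
wrist_force: [-3.8, -0.7, 1.1]
width: 35.8
gripper_force: 40.0
```

```bash
python3 f.py -8
python3 - <<'E'
from h import *
wshot('p3');a=cv2.imread('pics/p3.png')[0:160,180:480];cv2.imwrite('pics/p3c.png',cv2.resize(a,None,fx=2.6,fy=2.6,interpolation=2))
E
```

```text
lin [-0.   0.  -0.1] ang [-0.03  0.01 -0.01]
[ 413.7 -143.3  205.5] [-2.84 -0.08  0.93] -2.8296938109612326 -0.5821800868245903
12.2 [-0.315  0.228  1.645 -0.166  1.547  1.049] [ 413.7 -143.3  205.5] [-3.141  0.323  0.235] [-2.03  0.19  0.93]
```

View pics/p3c.png

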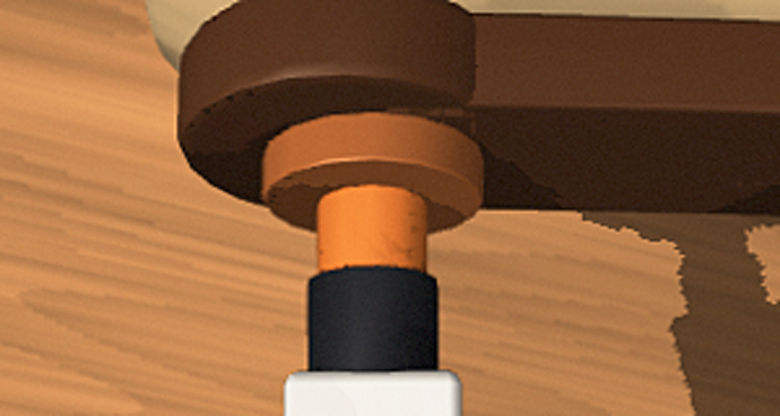

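p3c: the nose is in contact. Visible orange length fell from 118 to 82 px of 24 mm, so about 7 mm is pressed in, and it is centred sideways. I'll check the vertical offset numerically.

Run:
```python
from h import *
st,c=pickle.load(open('p3.pkl','rb'))
for al in(31.5,33.5,35.5):
    p,T,w=press(.235,al,0);x=np.cross(T[:,1],-w);x=x if x[2]>0 else -x
    r=[]
    for n,uv in(('up',(323,158/2.6)),('low',(323,235.5/2.6)),('rim',(323,186/2.6))):
        o,v=ray(c,uv);q=o+v*((D-o)@w)/(v@w);r.append((q-D)@x)
    print(al,np.round(r,1))
T=R.from_euler('xyz',st['orientation']).as_matrix();a=np.radians(15);w=T[:,0]*np.cos(a)+T[:,2]*np.sin(a);O=st['ee_pos']-19*T[:,2]
tip=O+w*((D-O)@w);print('kin offset',(tip-D).round(1),'depth to face',(D-O)@w,'rim pred',proj(c,tip+12*(T[:,0]*np.sin(a)-T[:,2]*np.cos(a))).round(1)*1)
```

```text
31.5 [ 26.6 -24.3  11.5]
33.5 [ 24.4 -21.6  10.4]
35.5 [ 22.5 -19.5   9.6]
kin offset [-0. -0. -0.] depth to face 102.01039437731322 rim pred [322.4  70.5]
```

move_arm --increments '[{"linear":[0,0,0],"angular":[0,0,0],"hand":25},{"linear":[0,0,0],"angular":[0,0,0],"hand":25},{"linear":[0,0,0],"angular":[0,0,0],"hand":25},{"linear":[0,0,0],"angular":[0,0,0],"hand":25},{"linear":[0,0,0],"angular":[0,0,0],"hand":25},{"linear":[0,0,0],"angular":[0,0,0],"hand":25},{"linear":[0,0,0],"angular":[0,0,0],"hand":25},{"linear":[0,0,0],"angular":[0,0,0],"hand":25},{"linear":[0,0,0],"angular":[0,0,0],"hand":25},{"linear":[0,0,0],"angular":[0,0,0],"hand":25},{"linear":[0,0,0],"angular":[0,0,0],"hand":25},{"linear":[0,0,0],"angular":[0,0,0],"hand":25},{"linear":[0,0,0],"angular":[0,0,0],"hand":25},{"linear":[0,0,0],"angular":[0,0,0],"hand":25},{"linear":[0,0,0],"angular":[0,0,0],"hand":25},{"linear":[0,0,0],"angular":[0,0,0],"hand":25},{"linear":[0,0,0],"angular":[0,0,0],"hand":25},{"linear":[0,0,0],"angular":[0,0,0],"hand":25},{"linear":[0,0,0],"angular":[0,0,0],"hand":25},{"linear":[0,0,0],"angular":[0,0,0],"hand":25}]'

```text
time_s: 14.25
ee_pos: [413.7, -143.3, 205.5]
orientation: [-3.141, 0.323, 0.235]
wrist_force: [-4.1, -0.6, 0.1]
width: 35.6
gripper_force: 40.0
```

move_arm --increments '[{"linear":[0,0,0],"angular":[0,0,0],"hand":25},{"linear":[0,0,0],"angular":[0,0,0],"hand":25},{"linear":[0,0,0],"angular":[0,0,0],"hand":25},{"linear":[0,0,0],"angular":[0,0,0],"hand":25},{"linear":[-6,0,-1.6],"angular":[0,0,0],"hand":25},{"linear":[-12,0,-3.2],"angular":[0,0,0],"hand":25},{"linear":[-22,0,-6],"angular":[0,0,0],"hand":25},{"linear":[-40,0,-11],"angular":[0,0,0],"hand":25},{"linear":[-60,0,-16],"angular":[0,0,0],"hand":25},{"linear":[-60,0,-16],"angular":[0,0,0],"hand":25},{"linear":[-60,0,-16],"angular":[0,0,0],"hand":25}]'

```text
time_s: 15.35
ee_pos: [363.3, -155.5, 240.0]
orientation: [3.141, 0.322, 0.234]
wrist_force: [0.4, -0.7, -2.7]
width: 35.7
gripper_force: 40.0
```

Run:
```python
from h import *
wshot('p4')
T=R.from_euler('xyz',[-3.141,-.262,.209]).as_matrix();go([577.5,156.5,180],T)
```

```text
15.35 [-0.373  0.096  1.717 -0.182  1.596  0.983] [ 363.3 -155.5  240. ] [3.141 0.322 0.234] [ 0.41 -0.68 -2.68]
lin [ 285.1 -253.6  -32.3] ang [ 0.06 33.49  1.47]
```

move_arm --increments '[{"linear":[0,-40,-10],"angular":[0,0,0],"hand":25},{"linear":[5,-80,-20],"angular":[0,0,0],"hand":25},{"linear":[15,-120,-32],"angular":[0,4,0],"hand":25},{"linear":[35,-160,-40],"angular":[0,9,0],"hand":25},{"linear":[65,-195,-45],"angular":[0,14,0.5],"hand":25},{"linear":[105,-220,-45],"angular":[0,19,1],"hand":25},{"linear":[150,-240,-45],"angular":[0,24,1.5],"hand":25},{"linear":[195,-253.6,-42],"angular":[0,29,1.5],"hand":25},{"linear":[240,-253.6,-38],"angular":[0,33.5,1.5],"hand":25},{"linear":[285,-253.6,-32.3],"angular":[0,33.5,1.5],"hand":25},{"linear":[285,-253.6,-32.3],"angular":[0,33.5,1.5],"hand":25},{"linear":[285,-253.6,-32.3],"angular":[0,33.5,1.5],"hand":25},{"linear":[285,-253.6,-32.3],"angular":[0,33.5,1.5],"hand":25}]'

```text
time_s: 16.7
ee_pos: [576.9, 156.6, 180.5]
orientation: [3.141, -0.262, 0.209]
wrist_force: [-0.6, 0.3, -2.3]
width: 35.9
gripper_force: 40.0
```

Run:
```python
from h import *
wshot('r1')
f=lambda k:cv2.imread(f'pics/{k}.png').astype(int)
for k in('p1','p4','r1'):
    im=f(k);w=(im.min(2)>110);col=im[:,323];bl=col.max(1)<70
    print(k,'collar rows',np.where(bl[50:200])[0][[0,-1]]+50 if bl[50:200].any() else None,'sides at row 120',[np.where(im[120,285:360].max(1)<70)[0][[0,-1]]+285])
T=R.from_euler('xyz',[-3.141,-.262,.209]).as_matrix();go([577.5,156.5,52],T)
```

```text
16.7 [2.030e-01 2.810e-01 1.627e+00 1.000e-03 9.710e-01 1.564e+00] [576.9 156.6 180.5] [ 3.141 -0.262  0.209] [-0.59  0.33 -2.3 ]
p1 collar rows [103 142] sides at row 120 [array([299, 347])]
p4 collar rows [103 142] sides at row 120 [array([299, 347])]
r1 collar rows [103 142] sides at row 120 [array([299, 347])]
lin [-3.310e+01  1.000e-01  1.248e+02] ang [ 0.05 -0.07 -0.  ]
```

No slip in the grip, so I'll lower to the grasp height (51.3), slowly at the end, checking the force.

move_arm --increments '[{"linear":[-7,0,28],"angular":[0,0,0],"hand":25},{"linear":[-15,0,58],"angular":[0,0,0],"hand":25},{"linear":[-23,0,88],"angular":[0,0,0],"hand":25},{"linear":[-28,0,106],"angular":[0,0,0],"hand":25},{"linear":[-31,0,117],"angular":[0,0,0],"hand":25},{"linear":[-32,0,121],"angular":[0,0,0],"hand":25},{"linear":[-33,0,124],"angular":[0,0,0],"hand":25},{"linear":[-33,0,125],"angular":[0,0,0],"hand":25},{"linear":[-33,0,125],"angular":[0,0,0],"hand":25},{"linear":[-33,0,125],"angular":[0,0,0],"hand":25}]'

```text
time_s: 17.75
ee_pos: [578.0, 156.6, 51.4]
orientation: [3.141, -0.263, 0.209]
wrist_force: [0.4, -0.2, -2.5]
width: 36.0
gripper_force: 40.0
```

move_arm --increments '[{"linear":[-0.1,0,0.5],"angular":[0,0,0],"hand":25},{"linear":[-0.2,0,0.9],"angular":[0,0,0],"hand":25},{"linear":[-0.2,0,0.9],"angular":[0,0,0],"hand":25},{"linear":[-0.2,0,0.9],"angular":[0,0,0],"hand":25}]'

```text
time_s: 18.15
ee_pos: [578.0, 156.7, 51.0]
orientation: [3.141, -0.263, 0.209]
wrist_force: [-5.7, -1.8, 8.4]
width: 36.1
gripper_force: 40.0
```

Seated. I'll open slowly, then retreat straight up.

move_arm --increments '[{"linear":[0,0,-0.3],"angular":[0,0,0],"hand":38},{"linear":[0,0,-0.3],"angular":[0,0,0],"hand":42},{"linear":[0,0,-0.3],"angular":[0,0,0],"hand":50},{"linear":[0,0,-0.3],"angular":[0,0,0],"hand":65},{"linear":[0,0,-0.3],"angular":[0,0,0],"hand":80},{"linear":[0,0,-0.3],"angular":[0,0,0],"hand":94},{"linear":[0,0,-0.3],"angular":[0,0,0],"hand":94},{"linear":[0,0,-0.3],"angular":[0,0,0],"hand":94},{"linear":[0,0,-0.3],"angular":[0,0,0],"hand":94},{"linear":[0,0,-0.3],"angular":[0,0,0],"hand":94}]'

```text
time_s: 19.15
ee_pos: [577.7, 156.6, 50.1]
orientation: [3.141, -0.262, 0.209]
wrist_force: [-1.3, 0.0, -0.7]
width: 94.2
gripper_force: 0.0
```

move_arm --increments '[{"linear":[4,0,-15],"angular":[0,0,0],"hand":94},{"linear":[11,0,-40],"angular":[0,0,0],"hand":94},{"linear":[20,0,-75],"angular":[0,0,0],"hand":94},{"linear":[30,0,-115],"angular":[0,0,0],"hand":94},{"linear":[41,0,-155],"angular":[0,0,0],"hand":94},{"linear":[50,0,-190],"angular":[0,0,0],"hand":94},{"linear":[50,0,-190],"angular":[0,0,0],"hand":94},{"linear":[50,0,-190],"angular":[0,0,0],"hand":94}]'

```text
time_s: 19.95
ee_pos: [576.8, 156.5, 246.7]
orientation: [3.141, -0.263, 0.209]
wrist_force: [0.6, 0.2, -1.0]
width: 94.2
gripper_force: 0.0
```

Run:
```python
from h import *
wshot('e1')
c=pickle.load(open('e1.pkl','rb'))[1];yw=.209;d=np.array([np.cos(yw),np.sin(yw),0]);s=np.array([-d[1],d[0],0])
for x in(-65,65,110): print(x,[proj(c,np.array([572.5,154.5,85 if x<100 else 80])+x*d+y*s).round(0).tolist() for y in(18,-18)])
```

```text
19.95 [2.030e-01 2.260e-01 1.539e+00 1.000e-03 1.114e+00 1.565e+00] [576.8 156.5 246.7] [ 3.141 -0.263  0.209] [ 0.64  0.22 -0.97]
-65 [[309.0, 279.0], [340.0, 279.0]]
65 [[309.0, 167.0], [340.0, 167.0]]
110 [[309.0, 128.0], [340.0, 128.0]]
```

View pics/e1.png

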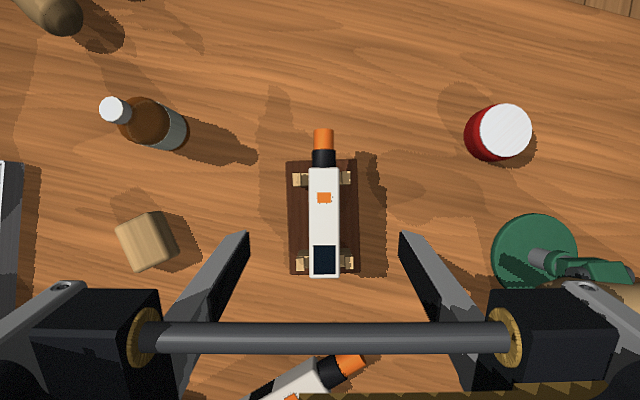

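e1: the reader lies on both saddles, nose tip (323,128), tail (324,277), matching its original place. The bottle, block and tin are undisturbed. Handing in.

```bash
python3 -c "
from cell import manip
print(manip.sign_off())"
```

```text
the job is handed in; nothing more can be done
None
```

The reader's nose was pressed about 7 mm into the middle of the tan patch and held still for over 2 s. The reader is back on its rest, nose the same way, and the job was handed in after about 20 s with no verdict returned.

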